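Stack a degreased bush with spring tongs and hold the next one up

TASK

The bronze bearing bushes are degreased for bonding, so neither the gripper nor the arm may touch them: take the spring tongs by their rubber sleeves and handle the bushes with the tong jaws, on the end faces only. First lift the plain bush out of its V-block, lay it squarely on top of the two bushes in the drying tray, in the gap between them, and let it go there without shifting those two. Then close the tongs on the flanged bush, lift it about 12 cm out of its V-block, and finish holding it up there still, in the tongs; leave the two standing bottles and the pliers where they are.

Things in the scene. Friction and masses are not known exactly. Their poses are not given: they have to be found in the camera images.
- tongs: Stainless spring tongs, 205 mm long, lying on edge; rubber sleeve (54 mm long, 28 mm tall) round the middle of each arm. Origin: midway between the sleeves at mid height, 14 mm over the bench as they lie; x to the jaws, y across (the arms close along it), z up. Rear bend at x = -99 mm. Over the sleeves' outer faces 59 mm when open, about 48 mm closed on a bush. 130 g.
- tongs_jaws (a point): The point midway between the two jaw pads, 95 mm ahead of the tongs' origin along x, at the same height. The flat rubber pads are 20 mm long (x) and 20 mm tall about this point, stand about 60 mm apart when open (a bush is 36 mm long) and close along y. Behind each pad the jaw is 3 mm thick.
- tongs_sleeves (a point): The point midway between the two sleeves, where the tongs are gripped and squeezed from above (the tongs' origin). A spring opens the arms, which move alike: 6 N at each sleeve when open, 9 N on a bush. So a gripper that squeezes the sleeves only 3 to 4 mm together carries the tongs with the jaws still nearly open; squeezing harder (20 to 50 N) closes the jaws on a bush, easing back opens them. Jaws move 2.1 times as far as sleeves.
- bush_plain: Plain yellow bronze bearing bush, a tube of 28 mm outer diameter, 18 mm bore, 36 mm long, about 0.115 kg, lying level in a V-block. Origin at its centre, y along its axis (the end faces are at y = +-18 mm); it may be rolled about y.
- bush_flanged: Bronze bush like the plain one (28 mm outer diameter, 36 mm long overall) with a flange of 38 mm diameter, 5 mm thick, as its +y end; about 0.135 kg, lying level in the other V-block. Origin at mid length on its axis, y along its axis.
- vblock_plain: Steel V-block fixed to the bench, with a 90 degree groove, holding the plain bush. 46 mm (x) by 24 mm (y) by 34 mm high; the groove runs along y, so the bush's ends overhang the block by 6 mm each. Origin at the centre of its underside; the bush centre rests 37 mm above it.
- vblock_flanged: The other V-block of the same size, fixed, holding the flanged bush; bush centre 37 mm above its origin.
- tray: Shallow aluminium drying tray fixed to the bench: 70 (x) by 90 mm (y) over its rim, 16 mm high, inside 57 by 78 mm. Origin at the centre of its underside. Two plain bushes lie in it side by side, axes along the tray's y, centres 16 mm above the origin; a third lying on top in their gap has its centre 40 mm above the origin, at x about 0.
- bush_near: Plain bush (28 mm diameter, 36 mm long) lying in the tray on its -x side. Origin at its centre, y along its axis.
- bush_far: Plain bush (28 mm diameter, 36 mm long) lying in the tray on its +x side. Origin at its centre, y along its axis.
- solvent_bottle: Standing blue bottle, 66 mm diameter, 170 mm tall, origin at the centre of its underside; a bystander.
- glue_bottle: Standing white bottle with an orange cap, 52 mm diameter, 150 mm tall, origin at the centre of its underside; a bystander.
- pliers_bench: Pliers with red handles lying open, 190 x 56 x 14 mm, origin at the underside; a bystander.
Things that resemble listed ones, but are neither listed nor needed, are in the scene too. There is more than one size of the tray; the job needs the largest.

How it is judged:
By the outcome, as a careful person would: the job done as asked, in the order asked, and still so for the second after the job is handed in, while the arm keeps its last pose, push and grip.
It also fails if it takes over 54 s, if anything falls off the work surface, if the arm or the gripper's body presses on something with over 40 N, if the wrist force passes 120 N, or if a joint passes its speed limit or range.

ROBOT

A 7-joint arm with a two-finger parallel gripper is mounted at the origin on a cart in front of the work surface, level with it; the furniture and walls round the work are solid. World frame = base frame: x ahead of the robot, y to its left, z up, the work surface at z = 0. Lengths are in m, angles in degrees, forces in N, time in s.
With the tool pointing down it reaches from about 0.4 to 0.9 m from the base axis. Payload 5.5 kg.
Tool frame: the origin (TCP) lies at the very end of the fingers, on their centre line; the grasp point (between the pads) lies env.hold_point_z behind it (env.hold_point_z is the distance from the TCP to the grasp point, in m); z points along the fingers, y is the line along which they close (so a half turn about z gives the same grasp; the last joint's range is limited). The gripper opens to 92 mm and grips with 3 to 60 N. Pads are 19 mm wide; open, the fingers measure 130 mm over their backs; the gripper's body (75 mm by 190 mm) begins 47 mm behind the grasp point.
Start: joints at [-62.269, 28.699, -24.465, 88.831, 12.651, 65.22, -12.049], TCP at [0.142, 0.634, 0.227] pointing down, gripper open.
Joint ranges: [-164.97, 164.97], [-17.58, 116.51], [-87.97, 89.64], [11.32, 138.91], [-80.73, 260.73], [10.89, 115.49], [-147.41, 147.41]. Speed limits (degrees/s): [147.25, 147.25, 180, 180, 180, 180, 180].

INTERFACE

Orientations are given as a 3x3 rotation matrix whose columns are the frame's x, y, z axes.
In Python, from rig import readout, imaging, ticket, env gives the robot as it stands.
- The arm moves only by the tool servo_tool, never from a script. Its arguments are lists of equal length, an entry for each row: "rot": the turn, a rotation vector about the world's x, y, z in degrees, a list of three; "offset": the shift along the world's x, y, z in m, a list of three; "hand": the closure, from -1 (fully open) to 1 (shut). In form: {"rot": [[wx, wy, wz], ...], "offset": [[tx, ty, tz], ...], "hand": [hand, ...]}. A call has 1 to 12 rows; each row is the pose to reach, as a shift and turn from the pose commanded when the call began; what a row does not reach only later rows make up. A row lasts 1/8 s, in which the tool goes at most 62.5 mm and 10.7 degrees, less where a joint would pass 70% of its speed; a pose out of reach is approached as far as the arm can. A call with a gripper value outside its range is refused whole. The fingers move at their own pace and stop on an object; "force" is the grip in N (left out, the last holds). Time passes only in rows, so rows that repeat a pose let the fingers close. It gives the time, the measured TCP pose, the force, the opening and the grip force at its end, in the units of the state.
- readout.get_obs(): the state, without advancing time (a new reading comes with each control period).
- imaging.read_camera(name): name is "scene" or "top" or "wrist"; returns the picture (384x512x3 uint8, blue, green, red); there is no depth.
- imaging.camera_info(name): a dict with "camera_matrix" (3x3 intrinsics, pixels), "k1" (the pictures are not rectified: a ray, as slopes to the right and down, at radius r is drawn at 1 + k1 r^2 times it, then the intrinsics apply), "rvec" (rotation vector, rad) and "tvec" (3), from world to camera coordinates, as OpenCV has them. Camera axes: x right, y down, z forward; pixel columns grow to the right and rows downward; lengths in m; the calibration is good to about 2 mm. A picture is of the moment at which its call begins: read the wrist's pose just before it. camera_info takes no time and is no camera call; for the wrist camera it gives the pose at the moment of the call.
- ticket.close_job(): hands the job in; it is judged then, once.
The state is a dict: "t": time; "joints": joint angles; "qd": joint speeds; "joint_torque": joint torques, N m; "position": TCP position; "eef_rot": TCP orientation; "force": force on the tool from outside, world axes, zero at the start; "torque": the same for the moment, N m; "width": finger opening in m; "gripper_force": force on a finger pad.
Only numpy, scipy, OpenCV 4.12 (cv2) and the standard library are available. Lean on these libraries where they do the work, as an engineer would, in place of code of your own. Each camera call takes 0.05 s, during which the arm holds its last target. There are 200 camera calls.

## Working session

There is one attempt and no reset: what is moved stays moved. The work goes in short steps, Python scripts to look and compute and a tool call to move; the robot and the scene stay as the last step left them, time stands still between calls to the robot, and variables do not carry over. Pictures are saved under pics/ and viewed, at most 10 in all, crops included, and the job is handed in when it is done.

Besides the shell and the picture viewer there is one more tool, called after "Call:" by a JSON object that holds its "method" and its "body", one argument or row to a line. servo_tool: Moves the arm, as the interface text tells. Its arguments: {"type":"object","properties":{"rot":{"type":"array"},"offset":{"type":"array"},"hand":{"type":"array"},"force":{"type":"number"}},"required":["rot","offset","hand"]}

```bash
mkdir -p pics; ls
python3 - <<'E'
from rig import readout, imaging, env
import cv2,numpy as np
print(env.hold_point_z, readout.get_obs())
for n in ("scene","top"):
    im=imaging.read_camera(n); cv2.imwrite(f"pics/{n}0.png",im)
    cv2.imwrite(f"pics/{n}0b.png",cv2.resize(im,(800,600),interpolation=cv2.INTER_CUBIC))
    print(n,imaging.camera_info(n))
E
```

```text
pics
0.0188 {'t': 0.0, 'joints': array([-62.26736481,  28.75380207, -24.45316297,  88.89143643,
        12.65172031,  65.22184681, -12.050732  ]), 'qd': array([ 0.05864015,  0.08251825,  0.03221316,  0.00840063, -0.04078741,
       -0.09497481,  0.06562513]), 'joint_torque': array([-2.56235871e-04, -5.66578496e+01, -5.81626698e+00, -2.79115105e+01,
       -6.86074770e-02,  3.07554135e-02,  2.08400347e-04]), 'position': array([0.14226859, 0.63350778, 0.22567843]), 'eef_rot': array([[-9.75724097e-01,  2.19002875e-01, -4.77275248e-04],
       [ 2.19003391e-01,  9.75722207e-01, -1.92107120e-03],
       [ 4.49679418e-05, -1.97896036e-03, -9.99998041e-01]]), 'force': array([ 0.87478911, -0.47348442,  0.02862668]), 'torque': array([ 0.02374861, -0.01746557,  0.02561094]), 'gripper_force': 0.0, 'width': 0.09203338191305725}
scene {'camera_matrix': array([[495.67866167,   0.        , 263.00454544],
       [  0.        , 495.67866167, 192.93135998],
       [  0.        ,   0.        ,   1.        ]]), 'k1': -0.13561742264664783, 'rvec': array([ 0.38456674,  2.803992  , -1.09865941]), 'tvec': array([ 0.59189414, -0.04955534,  1.29716797])}
top {'camera_matrix': array([[441.18140682,   0.        , 260.25375745],
       [  0.        , 441.18140682, 188.74058309],
       [  0.        ,   0.        ,   1.        ]]), 'k1': -0.1451299001855268, 'rvec': array([ 2.16558784, -2.16988477,  0.0928061 ]), 'tvec': array([-0.04529408,  0.64265443,  1.41826299])}
```

View pics/scene0b.png

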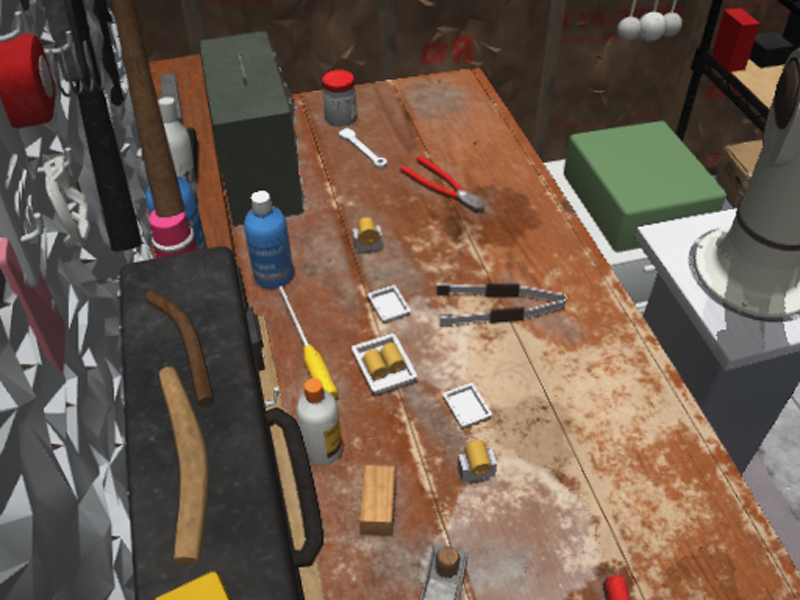

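View pics/top0b.png

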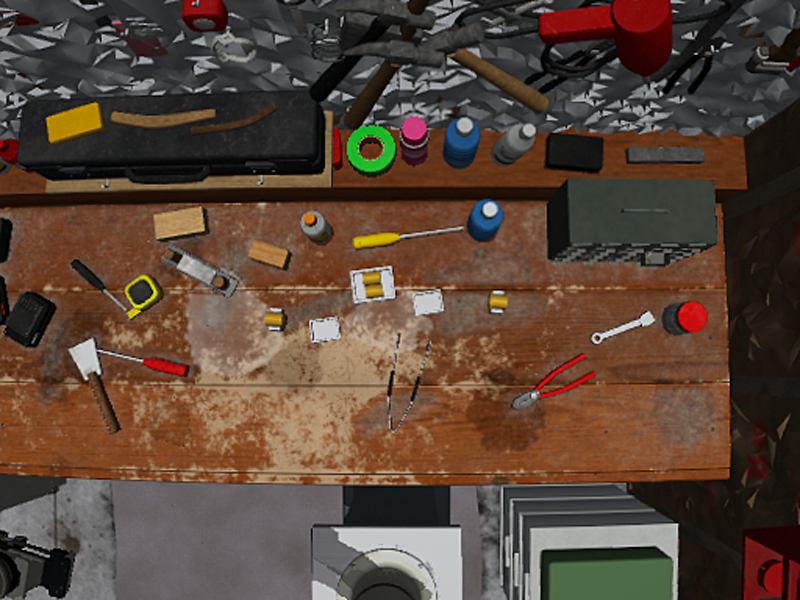

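```bash
cat > h.py <<'E'
import cv2,numpy as np
from rig import readout, imaging, env, ticket
def rays(n,px,info=None):
    i=info or imaging.camera_info(n)
    u=cv2.undistortPoints(np.float64(px).reshape(-1,1,2),i["camera_matrix"],np.float64([i["k1"],0,0,0])).reshape(-1,2)
    R=cv2.Rodrigues(i["rvec"])[0]; o=-R.T@i["tvec"].ravel()
    return o,np.c_[u,np.ones(len(u))]@R
def onz(n,px,z,info=None):
    o,d=rays(n,px,info); return o+d*((np.asarray(z)-o[2])/d[:,2])[:,None]
def proj(info,P):
    return cv2.projectPoints(np.float64(P).reshape(-1,3),info["rvec"],info["tvec"],info["camera_matrix"],np.float64([info["k1"],0,0,0]))[0].reshape(-1,2)
def tri(n1,p1,n2,p2):
    o1,d1=rays(n1,[p1]);o2,d2=rays(n2,[p2]);d1,d2=d1[0],d2[0]
    s=np.linalg.lstsq(np.c_[d1,-d2],o2-o1,rcond=None)[0]
    return (o1+s[0]*d1+o2+s[1]*d2)/2, np.linalg.norm(o1+s[0]*d1-o2-s[1]*d2)
E
python3 - <<'E'
from h import *
T=cv2.imread("pics/top0.png");S=cv2.imread("pics/scene0.png")
def c(im,x,y,w,h,W,H): return cv2.resize(im[y:y+h,x:x+w],(W,H),interpolation=cv2.INTER_CUBIC)
# top: x160-340, y165-285 ; scene bushes
a=c(T,160,170,170,110,800,518)
cv2.imwrite("pics/c1.png",a)
b=np.hstack([c(S,285,275,40,40,260,260),c(S,215,130,40,40,260,260),c(S,220,205,50,50,260,260)])
b=np.vstack([b,np.hstack([c(T,165,190,25,25,260,260),c(T,305,180,25,25,260,260),c(T,220,165,40,40,260,260)])])
cv2.imwrite("pics/c2.png",b)
for n,im in(("top",T),("scene",S)):
    hsv=cv2.cvtColor(im,cv2.COLOR_BGR2HSV)
    m=cv2.inRange(hsv,(18,130,60),(30,255,255))
    k,_,st,ce=cv2.connectedComponentsWithStats(m)
    for s,cc in zip(st[1:],ce[1:]):
        if s[4]>25: print(n,s,cc.round(1),onz(n,[cc],.037)[0].round(3))
E
```

```text
top [ 29  65  38  27 669] [47.3 78.3] [1.036 0.706 0.037]
top [226 148  30  12 223] [239.8 153.2] [0.76  0.021 0.037]
top [232 174  13  17 160] [238.1 181.7] [0.665 0.026 0.037]
top [ 79 176  23  28 176] [ 90.6 189.4] [0.641 0.523 0.037]
top [313 187  12  11  98] [318.2 192.4] [ 0.629 -0.236  0.037]
top [169 200  13   9  93] [174.9 203.7] [0.593 0.234 0.037]
scene [229 139  14  18 181] [234.7 147.9] [ 0.626 -0.235  0.037]
scene [233 219  26  24 383] [245.3 230.6] [0.668 0.041 0.037]
scene [194 220  22  35 333] [203.9 236.1] [0.762 0.032 0.037]
scene [208 271   9  19  99] [212.  280.7] [0.768 0.152 0.037]
scene [298 282  16  21 250] [305.5 292.1] [0.59  0.23  0.037]
scene [ 99 366  48  18 501] [127.3 376.9] [0.963 0.317 0.037]
```

View pics/c1.png

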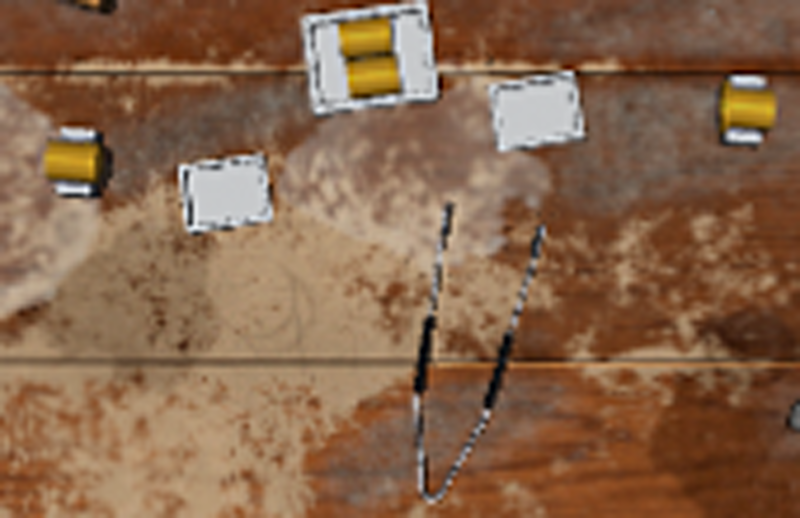

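View pics/c2.png

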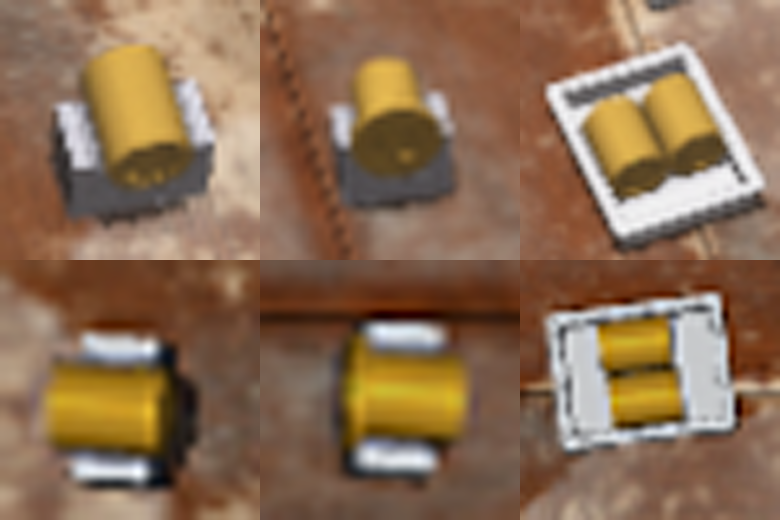

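Run:
```python
from h import *
f=lambda c:[160+c[0]*170/800,170+c[1]*110/518]
for n,c,z in [("sl",(425,355),.028),("sr",(498,371),.028),("bend",(431,497),.02),("jl",(449,205),.024),("jr",(541,230),.024)]:
    print(n,onz("top",[f(c)],z)[0].round(4))
print("tray",onz("top",[f(c) for c in[(303,15),(424,3),(438,98),(317,113)]],.016).round(4))
i=imaging.camera_info("wrist");R=cv2.Rodrigues(i["rvec"])[0];o=-R.T@i["tvec"].ravel();s=readout.get_obs()
print(i["camera_matrix"][0,0],(s["eef_rot"].T@(o-s["position"])).round(4),(s["eef_rot"].T@R.T).round(3))
```

```text
sl [ 0.4575 -0.0139  0.028 ]
sr [ 0.4464 -0.0644  0.028 ]
bend [ 0.3589 -0.0177  0.02  ]
jl [ 0.5615 -0.0305  0.024 ]
jr [ 0.5439 -0.0946  0.024 ]
tray [[ 0.6964  0.0731  0.016 ]
 [ 0.7046 -0.0127  0.016 ]
 [ 0.6371 -0.0226  0.016 ]
 [ 0.6267  0.0627  0.016 ]]
341.7714376917646 [ 0.0817 -0.0004 -0.1579] [[ 0.002 -0.954 -0.3  ]
 [ 1.     0.001  0.001]
 [-0.001 -0.3    0.954]]
```

Call:
{"method": "servo_tool", "body": {
  "rot": [
    [0,0,0],
    [0,0,0],
    [0,0,0],
    [0,0,0],
    [0,0,0],
    [0,0,0],
    [0,0,0],
    [0,0,0],
    [0,0,0],
    [0,0,0],
    [0,0,0],
    [0,0,0]
  ],
  "offset": [
    [0.04,-0.05,0],
    [0.08,-0.1,0],
    [0.12,-0.15,0],
    [0.16,-0.2,0],
    [0.19,-0.25,0],
    [0.22,-0.31,-0.01],
    [0.24,-0.37,-0.02],
    [0.26,-0.43,-0.03],
    [0.275,-0.49,-0.04],
    [0.29,-0.55,-0.05],
    [0.3,-0.61,-0.06],
    [0.31,-0.67,-0.06]
  ],
  "hand": [-1,-1,-1,-1,-1,-1,-1,-1,-1,-1,-1,-1]
}}

```text
t: 1.6
position: [0.4504, -0.0299, 0.1662]
eef_rot: [[-0.976, 0.219, -0.001], [0.219, 0.976, 0.0], [0.001, -0.0, -1.0]]
force: [0.9, 0.4, -0.1]
width: 0.0922
gripper_force: 0.0
```

Call:
{"method": "servo_tool", "body": {
  "rot": [
    [0,0,0],
    [0,0,0],
    [0,0,0]
  ],
  "offset": [
    [0,0,0],
    [0,0,0],
    [0,0,0]
  ],
  "hand": [-1,-1,-1]
}}

```text
t: 1.98
position: [0.4508, -0.0264, 0.1668]
eef_rot: [[-0.976, 0.216, -0.0], [0.216, 0.976, 0.001], [0.0, 0.0, -1.0]]
force: [-0.8, 0.4, -0.0]
width: 0.0916
gripper_force: 0.0
```

Run:
```python
from h import *
s=readout.get_obs();i=imaging.camera_info("wrist");im=imaging.read_camera("wrist")
np.save("w1.npy",i,allow_pickle=True);cv2.imwrite("pics/w1.png",im)
v=cv2.resize(im,(800,600))
cv2.imwrite("pics/w1b.png",v)
print(s["position"].round(4),s["eef_rot"].round(3))
```

```text
[ 0.4508 -0.0264  0.1668] [[-0.976  0.216 -0.   ]
 [ 0.216  0.976  0.001]
 [ 0.     0.    -1.   ]]
```

View pics/w1b.png

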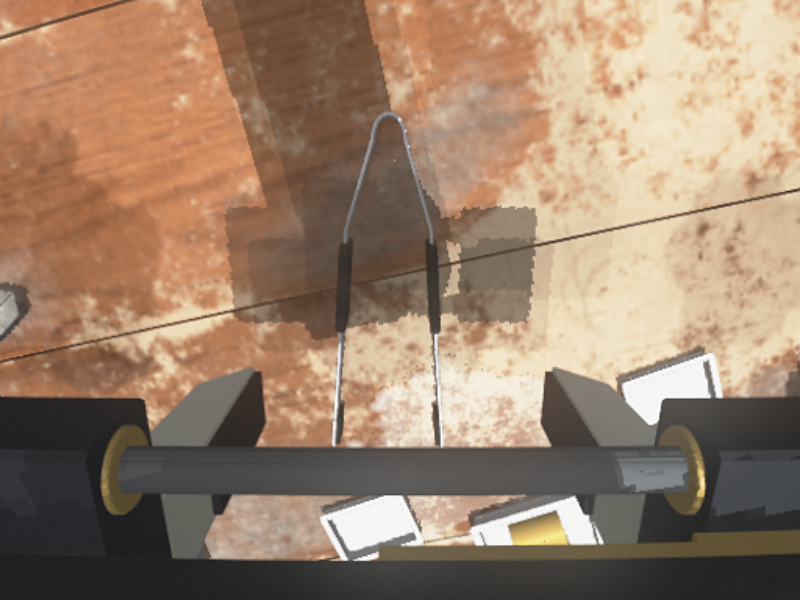

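Run:
```python
from h import *
i=np.load("w1.npy",allow_pickle=True).item()
p=np.array([(348,240),(341,332),(430,240),(435,332),(388,113),(337,440),(440,440)])*.64
W=onz("wrist",p,[.028]*4+[.02,.024,.024],i);print(W.round(4))
c=W[:4].mean(0);print("centre",c)
d=W[1]+W[3]-W[0]-W[2];print("head",np.degrees(np.arctan2(d[1],d[0])))
d=W[5]+W[6]-2*W[4];print("head2",np.degrees(np.arctan2(d[1],d[0])))
```

```text
[[ 0.418  -0.0505  0.028 ]
 [ 0.4705 -0.068   0.028 ]
 [ 0.428  -0.0056  0.028 ]
 [ 0.4825 -0.0137  0.028 ]
 [ 0.3565 -0.0137  0.02  ]
 [ 0.5431 -0.0899  0.024 ]
 [ 0.5573 -0.0251  0.024 ]]
centre [ 0.44975944 -0.03445121  0.028     ]
head -13.449231113039396
head2 -12.742321516450437
```

Call:
{"method": "servo_tool", "body": {
  "rot": [
    [0,0,-0.5],
    [0,0,-0.5],
    [0,0,-0.5],
    [0,0,-0.5],
    [0,0,-0.5],
    [0,0,-0.5],
    [0,0,-0.5],
    [0,0,-0.5]
  ],
  "offset": [
    [0.0005,-0.004,-0.04],
    [0.0005,-0.0085,-0.08],
    [0.0005,-0.0085,-0.12],
    [0.0005,-0.0085,-0.145],
    [0.0005,-0.0085,-0.155],
    [0.0005,-0.0085,-0.162],
    [0.0005,-0.0085,-0.163],
    [0.0005,-0.0085,-0.163]
  ],
  "hand": [-1,-1,-1,-1,-1,-0.5,-0.3,-0.3],
  "force": 30
}}

```text
t: 3.02
position: [0.4522, -0.0366, 0.0046]
eef_rot: [[-0.974, 0.227, 0.001], [0.227, 0.974, -0.0], [-0.001, 0.0, -1.0]]
force: [0.5, -1.1, -0.2]
width: 0.0667
gripper_force: 0.0
```

Call:
{"method": "servo_tool", "body": {
  "rot": [
    [0,0,0],
    [0,0,0],
    [0,0,0],
    [0,0,0]
  ],
  "offset": [
    [0,0,0],
    [0,0,0],
    [0,0,0],
    [0,0,0]
  ],
  "hand": [-0.2,-0.2,-0.2,-0.2]
}}

```text
t: 3.52
position: [0.4524, -0.0366, 0.0046]
eef_rot: [[-0.974, 0.227, 0.002], [0.227, 0.974, 0.0], [-0.002, 0.0, -1.0]]
force: [-0.7, 0.1, 6.6]
width: 0.0555
gripper_force: 8.7
```

Call:
{"method": "servo_tool", "body": {
  "rot": [
    [0,0,0],
    [0,0,0],
    [0,0,0],
    [0,0,3],
    [0,0,7],
    [0,0,11],
    [0,0,13],
    [0,0,13],
    [0,0,13],
    [0,0,13],
    [0,0,13],
    [0,0,13]
  ],
  "offset": [
    [0,0,0.01],
    [0,0,0.035],
    [0,0.005,0.07],
    [0,0.02,0.11],
    [-0.005,0.05,0.14],
    [-0.01,0.09,0.16],
    [-0.015,0.13,0.165],
    [-0.02,0.17,0.165],
    [-0.022,0.21,0.165],
    [-0.022,0.245,0.165],
    [-0.022,0.265,0.165],
    [-0.022,0.27,0.165]
  ],
  "hand": [-0.2,-0.2,-0.2,-0.2,-0.2,-0.2,-0.2,-0.2,-0.2,-0.2,-0.2,-0.2]
}}

```text
t: 5.03
position: [0.4288, 0.2345, 0.169]
eef_rot: [[-1.0, 0.0, -0.001], [0.0, 1.0, 0.0], [0.001, 0.0, -1.0]]
force: [0.1, 0.3, -1.9]
width: 0.0552
gripper_force: 6.6
```

Call:
{"method": "servo_tool", "body": {
  "rot": [
    [0,0,0],
    [0,0,0],
    [0,0,0]
  ],
  "offset": [
    [0,0,0],
    [0,0,0],
    [0,0,0]
  ],
  "hand": [-0.2,-0.2,-0.2]
}}

```text
t: 5.4
position: [0.4297, 0.2323, 0.1689]
eef_rot: [[-1.0, 0.004, -0.0], [0.004, 1.0, -0.0], [0.0, -0.0, -1.0]]
force: [1.1, 0.5, -1.5]
width: 0.055
gripper_force: 6.6
```

Run:
```python
from h import *
s=readout.get_obs();i=imaging.camera_info("wrist");im=imaging.read_camera("wrist")
np.save("w2.npy",i,allow_pickle=True);cv2.imwrite("pics/w2.png",im)
cv2.imwrite("pics/w2b.png",cv2.resize(im,(800,600)))
for n in("scene","top"):cv2.imwrite(f"pics/{n}2.png",imaging.read_camera(n))
print(s["position"].round(4),s["eef_rot"].round(3),s["width"],s["gripper_force"])
```

```text
[0.4297 0.2323 0.1689] [[-1.     0.004 -0.   ]
 [ 0.004  1.    -0.   ]
 [ 0.    -0.    -1.   ]] 0.05502296965846497 6.551355645060539
```

View pics/w2b.png

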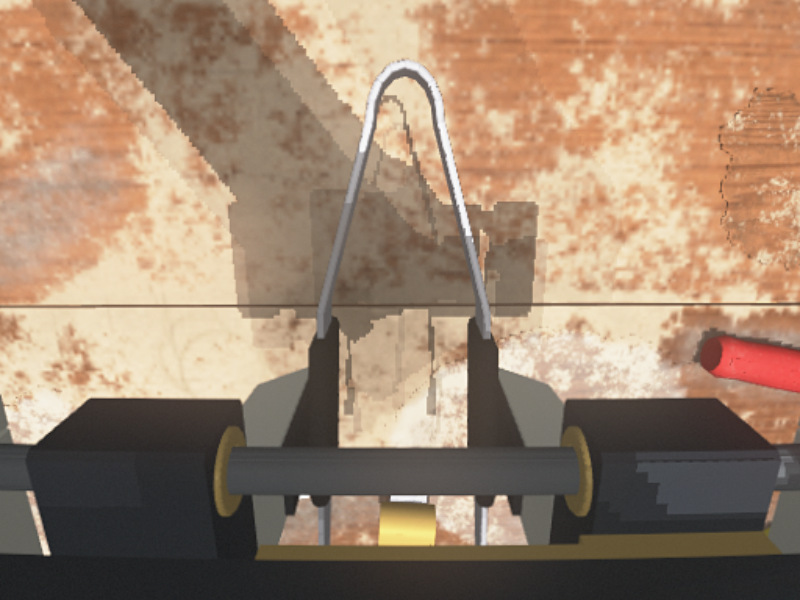

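Run:
```python
from h import *
i=np.load("w2.npy",allow_pickle=True).item();im=cv2.imread("pics/w2.png")
hsv=cv2.cvtColor(im,cv2.COLOR_BGR2HSV);m=cv2.inRange(hsv,(14,90,60),(32,255,255))
L=[];Rr=[]
for r in range(318,349):
    c=np.where(m[r,225:300])[0]
    if len(c)>20: L.append((225+c.min()-.5,r));Rr.append((225+c.max()+.5,r))
print(len(L),L[:3],L[-3:],Rr[:3],Rr[-3:])
for e in(L,Rr):
    W=onz("wrist",e,.05,i);k=np.polyfit(W[:,0],W[:,1],1);print("edge",W[0].round(4),W[-1].round(4),"slope deg",np.degrees(np.arctan(k[0])), np.polyval(k,.592))
# top view edges
for n,f,(x0,x1,y0,y1) in(("top","pics/top0.png",(160,195,190,215)),("top","pics/top0.png",(300,335,180,205)),("top","pics/top0.png",(220,260,165,195))):
    t=cv2.imread(f)[y0:y1,x0:x1]; h=cv2.cvtColor(t,cv2.COLOR_BGR2HSV)
    w=cv2.inRange(h,(0,0,140),(180,60,255))
    k,_,st,ce=cv2.connectedComponentsWithStats(w)
    for s,c in zip(st[1:],ce[1:]):
        if s[4]>8: print(n,s,onz(n,[c+[x0,y0]],.034 if x0!=220 else .016)[0].round(4))
    y=cv2.inRange(h,(14,110,60),(32,255,255))
    k,_,st,ce=cv2.connectedComponentsWithStats(y)
    for s,c in zip(st[1:],ce[1:]):
        if s[4]>20: print(" yel",s,onz(n,[c+[x0,y0]],.049 if x0!=220 else .028)[0].round(4))
# bend of tongs: ray
o,d=rays("wrist",[np.array([405,66])*.64],i); t=(.331-o[0])/d[0,0]; print("bend",o+t*d[0])
```

```text
27 [(np.float64(243.5), 322), (np.float64(243.5), 323), (np.float64(242.5), 324)] [(np.float64(241.5), 346), (np.float64(241.5), 347), (np.float64(232.5), 348)] [(np.float64(273.5), 322), (np.float64(277.5), 323), (np.float64(277.5), 324)] [(np.float64(296.5), 346), (np.float64(278.5), 347), (np.float64(283.5), 348)]
edge [0.5635 0.2183 0.05  ] [0.5948 0.2068 0.05  ] slope deg -14.685050201363792 0.21171425470103036
edge [0.5636 0.2473 0.05  ] [0.595  0.2577 0.05  ] slope deg 11.062636174279069 0.25554923635925686
top [13  7  7  3 16] [0.6125 0.2316 0.034 ]
top [11 19  8  2 15] [0.5745 0.2346 0.034 ]
 yel [ 9 10 13  9 98] [0.5925 0.2316 0.049 ]
top [15  6  8  2 15] [ 0.649 -0.237  0.034]
top [14 18  8  2 14] [ 0.6097 -0.2339  0.034 ]
 yel [ 13   7  12  11 103] [ 0.6286 -0.2349  0.049 ]
top [  4   5  29  24 341] [0.6673 0.0259 0.016 ]
 yel [ 12   9  13  17 166] [0.6662 0.0267 0.028 ]
bend [0.331      0.23310592 0.18644826]
```

Run:
```python
from h import *
i=np.load("w2.npy",allow_pickle=True).item();im=cv2.imread("pics/w2.png")
hsv=cv2.cvtColor(im,cv2.COLOR_BGR2HSV);m=cv2.inRange(hsv,(14,90,60),(32,255,255))
L=[];Rr=[]
for r in range(325,345):
    c=np.where(m[r,235:290])[0]; L.append((235+c.min()-.5,r));Rr.append((235+c.max()+.5,r))
for e in(L,Rr):
    print([x for x,_ in e][::3])
    W=onz("wrist",e,.05,i);k=np.polyfit(W[:,0],W[:,1],1);print("edge",W[0].round(4),W[-1].round(4),"deg",np.degrees(np.arctan(k[0])).round(1), np.polyval(k,.592))
# scene: bush masks centroid vs top centroid
S=cv2.imread("pics/scene0.png")
for p1,p2 in(((174.9,203.7),(305.5,292.1)),((318.2,192.4),(234.7,147.9))): print(tri("top",p1,"scene",p2))
# predicted jaw tips in wrist view
P=[[.525,.2323+s*.03,.178] for s in(-1,1)];print(proj(i,P)/.64)
```

```text
[np.float64(242.5), np.float64(242.5), np.float64(242.5), np.float64(242.5), np.float64(241.5), np.float64(241.5), np.float64(241.5)]
edge [0.5671 0.2172 0.05  ] [0.5899 0.2158 0.05  ] deg -8.2 0.2142849125802569
[np.float64(278.5), np.float64(278.5), np.float64(278.5), np.float64(278.5), np.float64(278.5), np.float64(278.5), np.float64(278.5)]
edge [0.5672 0.2522 0.05  ] [0.59   0.2526 0.05  ] deg 1.0 0.25266646593823056
(array([0.59208633, 0.2329206 , 0.04258716]), np.float64(0.001868118763980274))
(array([ 0.62793668, -0.23557974,  0.03740353]), np.float64(0.0030943406239864017))
[[322.86014939 638.68852157]
 [483.805361   638.32945903]]
```

Call:
{"method": "servo_tool", "body": {
  "rot": [
    [0,0,-1],
    [0,0,-3],
    [0,0,-3.8],
    [0,0,-3.8],
    [0,0,-3.8],
    [0,0,-3.8],
    [0,0,-3.8],
    [0,0,-3.8],
    [0,0,-3.8],
    [0,0,-3.8]
  ],
  "offset": [
    [0.02,0.002,0],
    [0.05,0.006,-0.02],
    [0.068,0.0077,-0.04],
    [0.068,0.0077,-0.06],
    [0.068,0.0077,-0.08],
    [0.068,0.0077,-0.1],
    [0.068,0.0077,-0.12],
    [0.068,0.0077,-0.135],
    [0.068,0.0077,-0.141],
    [0.068,0.0077,-0.141]
  ],
  "hand": [-0.2,-0.2,-0.2,-0.2,-0.2,-0.2,-0.2,-0.2,-0.2,-0.2]
}}

```text
t: 6.8
position: [0.4975, 0.2411, 0.0278]
eef_rot: [[-0.998, 0.069, -0.0], [0.069, 0.998, -0.0], [0.0, -0.0, -1.0]]
force: [-0.8, 0.1, -1.6]
width: 0.0555
gripper_force: 6.6
```

Run:
```python
from h import *
s=readout.get_obs();print(s["position"].round(4),s["eef_rot"][:,1].round(3),s["force"].round(1))
S=imaging.read_camera("scene");cv2.imwrite("pics/scene3.png",S);T=imaging.read_camera("top");cv2.imwrite("pics/top3.png",T)
f=lambda im,x,y,w,h:cv2.resize(im[y:y+h,x:x+w],(400,400),interpolation=cv2.INTER_CUBIC)
cv2.imwrite("pics/c3.png",np.hstack([f(S,270,255,80,80),f(T,150,180,50,50)]))
```

```text
[0.4975 0.2411 0.0278] [ 0.069  0.998 -0.   ] [-0.8  0.1 -1.6]
```

View pics/c3.png

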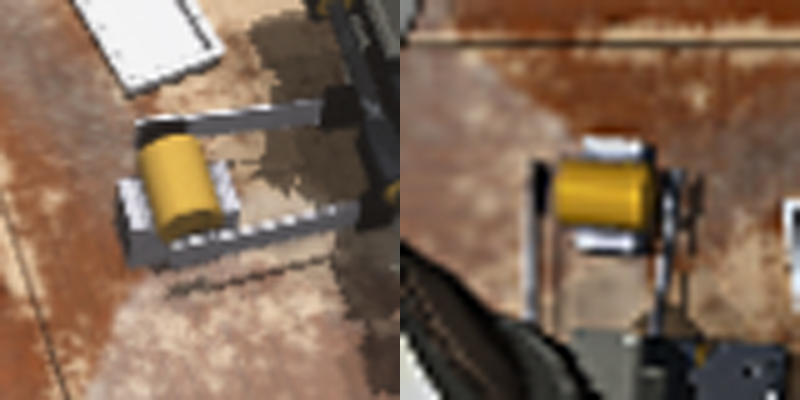

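Call:
{"method": "servo_tool", "body": {
  "rot": [
    [0,0,0],
    [0,0,0],
    [0,0,0],
    [0,0,0],
    [0,0,0],
    [0,0,0],
    [0,0,0],
    [0,0,0]
  ],
  "offset": [
    [0,0,0],
    [0,0,0],
    [0,0,0],
    [0,0,0],
    [0,0,0],
    [0,0,0],
    [0,0,0],
    [0,0,0]
  ],
  "hand": [-0.15,-0.1,-0.05,0,0.1,0.3,0.3,0.3],
  "force": 38
}}

```text
t: 7.9
position: [0.4976, 0.2411, 0.0279]
eef_rot: [[-0.998, 0.069, 0.0], [0.069, 0.998, -0.0], [-0.0, 0.0, -1.0]]
force: [-0.4, -1.0, -0.1]
width: 0.0479
gripper_force: 38.0
```

Call:
{"method": "servo_tool", "body": {
  "rot": [
    [0,0,0],
    [0,0,0],
    [0,0,0],
    [0,0,1],
    [0,0,3],
    [0,0,6],
    [0,0,9],
    [0,0,11],
    [0,0,11],
    [0,0,11],
    [0,0,11],
    [0,0,11]
  ],
  "offset": [
    [0,0,0.01],
    [0,0,0.03],
    [0,0,0.06],
    [0,-0.01,0.09],
    [0,-0.03,0.12],
    [0,-0.06,0.14],
    [0,-0.1,0.142],
    [0,-0.14,0.142],
    [-0.008,-0.175,0.142],
    [-0.008,-0.2,0.142],
    [-0.008,-0.215,0.142],
    [-0.008,-0.22,0.142]
  ],
  "hand": [0.3,0.3,0.3,0.3,0.3,0.3,0.3,0.3,0.3,0.3,0.3,0.3]
}}

```text
t: 9.4
position: [0.4895, 0.0206, 0.1701]
eef_rot: [[-0.993, -0.122, 0.0], [-0.122, 0.993, 0.0], [-0.0, 0.0, -1.0]]
force: [-0.7, -0.3, -2.2]
width: 0.0473
gripper_force: 38.0
```

Call:
{"method": "servo_tool", "body": {
  "rot": [
    [0,0,0],
    [0,0,0],
    [0,0,0]
  ],
  "offset": [
    [0,0,0],
    [0,0,0],
    [0,0,0]
  ],
  "hand": [0.3,0.3,0.3]
}}

```text
t: 9.78
position: [0.4895, 0.0221, 0.1699]
eef_rot: [[-0.992, -0.124, -0.0], [-0.124, 0.992, 0.0], [0.0, 0.0, -1.0]]
force: [-0.4, -0.5, -2.4]
width: 0.0474
gripper_force: 38.0
```

Run:
```python
from h import *
s=readout.get_obs();i=imaging.camera_info("wrist");im=imaging.read_camera("wrist")
np.save("w4.npy",i,allow_pickle=True);cv2.imwrite("pics/w4.png",im)
S=imaging.read_camera("scene");cv2.imwrite("pics/scene4.png",S)
v=np.hstack([cv2.resize(im[300:370,180:320],(560,280)), cv2.resize(im[30:60,200:300],(240,280))])
f=S[150:290,200:390]; v=np.vstack([v,cv2.resize(f,(800,320),interpolation=cv2.INTER_CUBIC)]) if 0 else v
a=cv2.resize(im[290:370,160:340],(720,320));b=cv2.resize(S[190:270,210:390],(630,280),interpolation=cv2.INTER_CUBIC)
out=np.zeros((600,720,3),np.uint8);out[:320]=a;out[320:,:630]=b
cv2.imwrite("pics/c4.png",out)
print(s["position"].round(4),s["eef_rot"][:,1].round(3),s["width"])
```

```text
[0.4895 0.0221 0.1699] [-0.124  0.992  0.   ] 0.04740186375042057
```

View pics/c4.png

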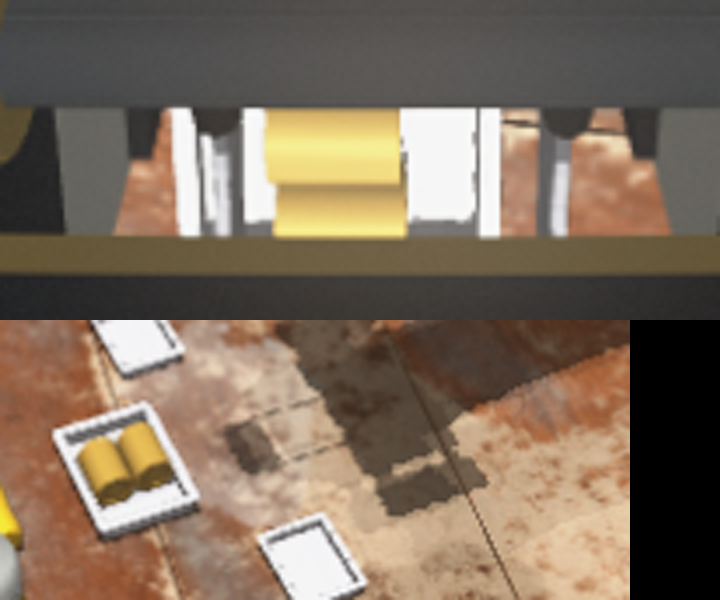

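Run:
```python
from h import *
from scipy.optimize import brentq
i=np.load("w4.npy",allow_pickle=True).item()
P0=np.array([.4895,.0221]);Y=np.array([-.124,.992]);X=np.array([.992,.124])
px=lambda c:np.array(c)/4+[160,290]-[.5,.5]*0
def loc(W):return np.c_[(W[:,:2]-P0)@X,(W[:,:2]-P0)@Y]
near=onz("wrist",px([(266,140),(267,175),(402,140),(404,175)]),.029,i);far=onz("wrist",px([(275,200),(276,230),(406,200),(407,230)]),.029,i)
print("near",loc(near).round(4),"far",loc(far).round(4))
rim=onz("wrist",px([(172,115),(182,230),(478,115),(478,230),(500,115),(500,230)]),.016,i);print("rim",loc(rim).round(4))
o,d=rays("wrist",[px((340,183))],i);d=d[0]
ox=(o[:2]-P0)@X;oz=o[2];dx=d[:2]@X;dz=d[2];n=np.hypot(dx,dz);nx,nz=-dz/n,dx/n
print("ray n",nx,nz,"cam",ox,oz)
# centre at distance .014 on near/below side: (c-o).n=-.014
xc=ox+(-.014-(.016-oz)*nz)/nx
print("near centre x",xc,"gap",xc+.014,"world gap",P0+X*(xc+.014))
# first row visible (107) and top-view yellow
print("top pair local",loc(np.array([[.6662,.0267,0],[.6662,.025,0]])))
```

```text
Traceback (most recent call last):
ValueError: operands could not be broadcast together with shapes (4,2) (0,)
```

Run:
```python
from h import *
i=np.load("w4.npy",allow_pickle=True).item()
P0=np.array([.4895,.0221]);Y=np.array([-.124,.992]);X=np.array([.992,.124])
px=lambda c:np.array(c)/4+[160,290]
def loc(W):return np.c_[(W[:,:2]-P0)@X,(W[:,:2]-P0)@Y]
near=onz("wrist",px([(266,140),(267,175),(402,140),(404,175)]),.029,i);far=onz("wrist",px([(275,200),(276,230),(406,200),(407,230)]),.029,i)
print("near",loc(near).round(4),"far",loc(far).round(4))
rim=onz("wrist",px([(172,115),(182,230),(478,115),(478,230),(500,115),(500,230)]),.016,i);print("rim",loc(rim).round(4))
o,d=rays("wrist",[px((340,183))],i);d=d[0]
ox=(o[:2]-P0)@X;oz=o[2];dx=d[:2]@X;dz=d[2];n=np.hypot(dx,dz);nx,nz=-dz/n,dx/n
print("ray n",nx,nz,"cam",ox,oz)
xc=ox+(-.014-(.016-oz)*nz)/nx
print("near centre x",xc,"gap",xc+.014,"world gap",P0+X*(xc+.014))
print("top pair local",loc(np.array([[.6662,.0267,0],[.6662,.025,0]])))
```

```text
near [[ 0.1548 -0.0323]
 [ 0.166  -0.0324]
 [ 0.1547  0.0034]
 [ 0.1659  0.0039]] far [[ 0.1742 -0.0304]
 [ 0.1841 -0.0304]
 [ 0.1741  0.0045]
 [ 0.184   0.0048]]
rim [[ 0.1571 -0.059 ]
 [ 0.1959 -0.0582]
 [ 0.1568  0.0241]
 [ 0.1956  0.025 ]
 [ 0.1568  0.0301]
 [ 0.1956  0.0312]]
ray n 0.7665739744919255 0.6421560103523541 cam -0.08174823180036964 0.3277950177782945
near centre x 0.1611781534681566 gap 0.1751781534681566 world gap [0.66327673 0.04382209]
top pair local [[ 0.1758568 -0.0173476]
 [ 0.175646  -0.019034 ]]
```

Run:
```python
from h import *
T=imaging.read_camera("top");S=cv2.imread("pics/scene4.png")
B=np.array([.5837,.0339,.179]);c={}
for n,im in(("top",T),("scene",S)):
    p=proj(imaging.camera_info(n),B)[0]
    m=cv2.inRange(cv2.cvtColor(im,cv2.COLOR_BGR2HSV),(14,100,60),(32,255,255))
    k,_,st,ce=cv2.connectedComponentsWithStats(m)
    for s,q in zip(st[1:],ce[1:]):
        if s[4]>20 and np.hypot(*(q-p))<40: print(n,p.round(1),s,q.round(1),onz(n,[q],.19)[0].round(4))
```

```text
top [232.4 203.9] [232 174  13  17 167] [238.  181.8] [0.648  0.0171 0.19  ]
top [232.4 203.9] [187 183  31   6  63] [202.1 185.2] [0.6381 0.1224 0.19  ]
top [232.4 203.9] [259 183  17   4  25] [267.  184.3] [ 0.6402 -0.0679  0.19  ]
top [232.4 203.9] [227 199  13  11 118] [233.  203.7] [0.5837 0.0313 0.19  ]
scene [282.4 176.9] [273 165  19  20 200] [281.5 173.2] [0.5857 0.0333 0.19  ]
```

Call:
{"method": "servo_tool", "body": {
  "rot": [
    [0,0,0.3],
    [0,0,0.7],
    [0,0,0.7],
    [0,0,0.7],
    [0,0,0.7],
    [0,0,0.7],
    [0,0,0.7],
    [0,0,0.7],
    [0,0,0.7],
    [0,0,0.7]
  ],
  "offset": [
    [0.03,-0.002,-0.02],
    [0.07,-0.004,-0.04],
    [0.082,-0.005,-0.06],
    [0.082,-0.005,-0.08],
    [0.082,-0.005,-0.1],
    [0.082,-0.005,-0.115],
    [0.082,-0.005,-0.125],
    [0.082,-0.005,-0.13],
    [0.082,-0.005,-0.132],
    [0.082,-0.005,-0.132]
  ],
  "hand": [0.3,0.3,0.3,0.3,0.3,0.3,0.3,0.3,0.3,0.3]
}}

```text
t: 11.18
position: [0.5719, 0.0161, 0.0383]
eef_rot: [[-0.991, -0.135, 0.001], [-0.135, 0.991, 0.0], [-0.001, -0.0, -1.0]]
force: [-0.3, -0.1, -3.3]
width: 0.0476
gripper_force: 38.0
```

Run:
```python
from h import *
s=readout.get_obs();print(s["position"].round(4),s["eef_rot"][:,1].round(3),s["force"].round(1))
S=imaging.read_camera("scene");cv2.imwrite("pics/scene5.png",S);T=imaging.read_camera("top");cv2.imwrite("pics/top5.png",T)
f=lambda im,x,y,w,h:cv2.resize(im[y:y+h,x:x+w],(400,400),interpolation=cv2.INTER_CUBIC)
cv2.imwrite("pics/c5.png",np.hstack([f(S,215,190,60,60),f(T,215,160,45,45)]))
```

```text
[0.5719 0.0161 0.0383] [-0.135  0.991 -0.   ] [-0.3 -0.1 -3.3]
```

View pics/c5.png

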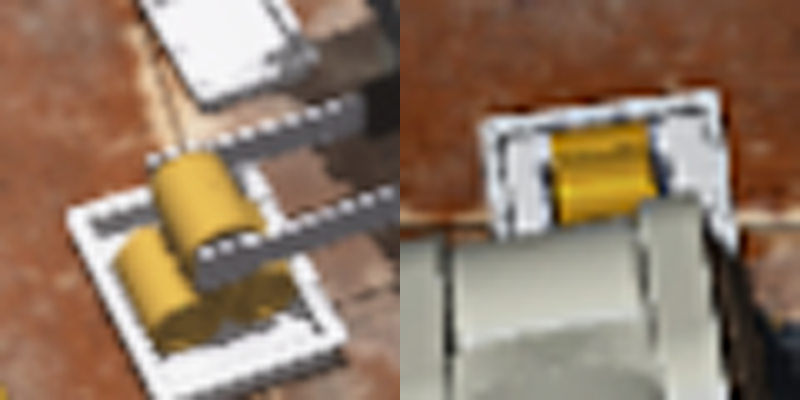

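Call:
{"method": "servo_tool", "body": {
  "rot": [
    [0,0,0],
    [0,0,0],
    [0,0,0],
    [0,0,0],
    [0,0,0]
  ],
  "offset": [
    [0,0,-0.002],
    [0,0,-0.004],
    [0,0,-0.005],
    [0,0,-0.006],
    [0,0,-0.006]
  ],
  "hand": [0.3,0.3,0.3,0.3,0.3]
}}

```text
t: 11.9
position: [0.572, 0.0162, 0.0321]
eef_rot: [[-0.991, -0.135, 0.001], [-0.135, 0.991, 0.0], [-0.001, 0.0, -1.0]]
force: [-0.3, 0.4, -1.5]
width: 0.0475
gripper_force: 38.0
```

Call:
{"method": "servo_tool", "body": {
  "rot": [
    [0,0,0],
    [0,0,0],
    [0,0,0]
  ],
  "offset": [
    [0,0,-0.0005],
    [0,0,-0.001],
    [0,0,-0.001]
  ],
  "hand": [0.3,0.3,0.3]
}}

```text
t: 12.28
position: [0.5725, 0.0163, 0.0314]
eef_rot: [[-0.991, -0.135, 0.002], [-0.135, 0.991, 0.0], [-0.002, -0.0, -1.0]]
force: [1.7, 0.0, 2.0]
width: 0.0475
gripper_force: 38.0
```

Call:
{"method": "servo_tool", "body": {
  "rot": [
    [0,0,0],
    [0,0,0],
    [0,0,0],
    [0,0,0],
    [0,0,0],
    [0,0,0],
    [0,0,0],
    [0,0,0],
    [0,0,0],
    [0,0,0]
  ],
  "offset": [
    [0,0,0],
    [0,0,0],
    [0,0,0],
    [0,0,0],
    [0,0,0],
    [0,0,0],
    [0,0,0],
    [0,0,0],
    [0,0,0],
    [0,0,0]
  ],
  "hand": [-0.02,-0.04,-0.06,-0.08,-0.1,-0.13,-0.16,-0.18,-0.2,-0.2]
}}

```text
t: 13.52
position: [0.5715, 0.0161, 0.0309]
eef_rot: [[-0.991, -0.135, 0.0], [-0.135, 0.991, 0.0], [-0.0, 0.0, -1.0]]
force: [-0.6, -0.1, -0.9]
width: 0.0551
gripper_force: 6.6
```

Run:
```python
from h import *
s=readout.get_obs();print(s["position"].round(4),s["width"],s["gripper_force"],s["force"].round(1))
S=imaging.read_camera("scene");cv2.imwrite("pics/scene6.png",S);T=imaging.read_camera("top");cv2.imwrite("pics/top6.png",T)
f=lambda im,x,y,w,h:cv2.resize(im[y:y+h,x:x+w],(400,400),interpolation=cv2.INTER_CUBIC)
cv2.imwrite("pics/c6.png",np.hstack([f(S,215,190,60,60),f(T,215,160,45,45)]))
```

```text
[0.5715 0.0161 0.0309] 0.05506390901595193 6.556102931499481 [-0.6 -0.1 -0.9]
```

View pics/c6.png

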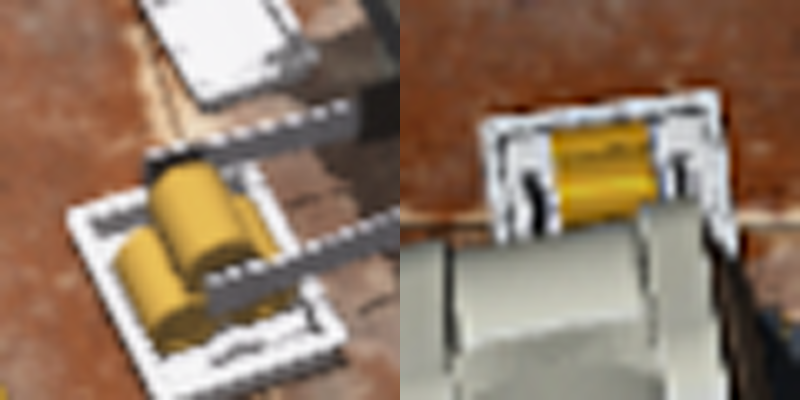

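Call:
{"method": "servo_tool", "body": {
  "rot": [
    [0,0,0],
    [0,0,0],
    [0,0,0],
    [0,0,0],
    [0,0,-2],
    [0,0,-5],
    [0,0,-8],
    [0,0,-11],
    [0,0,-12.3],
    [0,0,-12.3],
    [0,0,-12.3],
    [0,0,-12.3]
  ],
  "offset": [
    [0,0,0.01],
    [0,0,0.03],
    [0,0,0.06],
    [0,0,0.09],
    [-0.01,-0.01,0.12],
    [-0.03,-0.04,0.14],
    [-0.05,-0.09,0.14],
    [-0.07,-0.14,0.14],
    [-0.09,-0.18,0.14],
    [-0.1,-0.22,0.14],
    [-0.106,-0.236,0.14],
    [-0.106,-0.236,0.14]
  ],
  "hand": [-0.2,-0.2,-0.2,-0.2,-0.2,-0.2,-0.2,-0.2,-0.2,-0.2,-0.2,-0.2]
}}

```text
t: 15.12
position: [0.4653, -0.2205, 0.1713]
eef_rot: [[-0.997, 0.081, 0.0], [0.081, 0.997, 0.0], [-0.0, 0.0, -1.0]]
force: [0.1, 1.0, -1.8]
width: 0.055
gripper_force: 6.6
```

Call:
{"method": "servo_tool", "body": {
  "rot": [
    [0,0,0],
    [0,0,0],
    [0,0,0]
  ],
  "offset": [
    [0,0,0],
    [0,0,0],
    [0,0,0]
  ],
  "hand": [-0.2,-0.2,-0.2]
}}

```text
t: 15.5
position: [0.466, -0.2188, 0.1708]
eef_rot: [[-0.997, 0.077, -0.0], [0.077, 0.997, 0.0], [0.0, 0.0, -1.0]]
force: [0.6, 0.2, -1.1]
width: 0.0549
gripper_force: 6.6
```

Run:
```python
from h import *
s=readout.get_obs();i=imaging.camera_info("wrist");im=imaging.read_camera("wrist")
np.save("w7.npy",i,allow_pickle=True);cv2.imwrite("pics/w7.png",im)
print(s["position"].round(4),s["eef_rot"][:,1].round(3),s["width"])
m=cv2.inRange(cv2.cvtColor(im,cv2.COLOR_BGR2HSV),(14,90,60),(32,255,255))
p=proj(i,[[.628,-.2345,.05],[.614,-.2345,.037],[.642,-.2345,.037]]);print(p.round(1))
x0=int(p[0,0])
L=[];R=[]
for r in range(318,346,2):
    c=np.where(m[r,x0-32:x0+33])[0]+x0-32
    if len(c): print(r,c.min(),c.max(),onz("wrist",[(c.min()-.5,r),(c.max()+.5,r)],.049,i)[:,:2].round(4).tolist())
# stack check
for n in("scene","top"):
    im=imaging.read_camera(n);cv2.imwrite(f"pics/{n}7.png",im)
    m=cv2.inRange(cv2.cvtColor(im,cv2.COLOR_BGR2HSV),(14,100,60),(32,255,255))
    for nm,P,z in(("stack",[.664,.029,.04],.05),("flanged",[.628,-.2345,.037],.049)):
        q=proj(imaging.camera_info(n),P)[0]
        k,_,st,ce=cv2.connectedComponentsWithStats(m)
        for a,b in zip(st[1:],ce[1:]):
            if a[4]>20 and np.hypot(*(b-q))<15: print(n,nm,q.round(1),a,b.round(1),onz(n,[b],z)[0].round(4))
```

```text
[ 0.466  -0.2188  0.1708] [0.077 0.997 0.   ] 0.0549271197003831
[[254.1 344.7]
 [253.2 324.7]
 [255.3 346.6]]
318 268 271 [[0.5978, -0.2191], [0.5981, -0.2152]]
320 267 271 [[0.6001, -0.2202], [0.6005, -0.2153]]
322 238 272 [[0.6003, -0.2487], [0.6029, -0.2145]]
324 237 272 [[0.6026, -0.2499], [0.6052, -0.2146]]
326 237 272 [[0.6049, -0.2501], [0.6076, -0.2148]]
328 237 272 [[0.6073, -0.2503], [0.61, -0.2149]]
330 237 272 [[0.6097, -0.2505], [0.6124, -0.2151]]
332 237 272 [[0.6121, -0.2508], [0.6148, -0.2152]]
334 236 272 [[0.6144, -0.252], [0.6172, -0.2154]]
336 236 272 [[0.6168, -0.2522], [0.6196, -0.2155]]
338 237 272 [[0.6193, -0.2515], [0.6221, -0.2157]]
340 237 272 [[0.6218, -0.2517], [0.6245, -0.2158]]
342 236 272 [[0.6242, -0.253], [0.627, -0.216]]
344 236 272 [[0.6266, -0.2532], [0.6295, -0.2161]]
scene stack [245.8 225.3] [232 214  27  29 488] [244.7 228.5] [0.6705 0.0453 0.05  ]
scene flanged [234.2 148.2] [229 138  14  19 199] [234.7 147.6] [ 0.6289 -0.2235  0.049 ]
top stack [237.1 182. ] [232 174  13  17 175] [237.9 181.6] [0.6643 0.0257 0.05  ]
top flanged [317.7 192.8] [313 187  12  11 104] [318.2 192.4] [ 0.6284 -0.2347  0.049 ]
```

Call:
{"method": "servo_tool", "body": {
  "rot": [
    [0,0,-0.2],
    [0,0,-0.2],
    [0,0,-0.2],
    [0,0,-0.2],
    [0,0,-0.2],
    [0,0,-0.2],
    [0,0,-0.2],
    [0,0,-0.2],
    [0,0,-0.2],
    [0,0,-0.2],
    [0,0,-0.2]
  ],
  "offset": [
    [0.02,-0.002,0],
    [0.05,-0.006,-0.02],
    [0.0675,-0.008,-0.04],
    [0.0675,-0.008,-0.06],
    [0.0675,-0.008,-0.08],
    [0.0675,-0.008,-0.1],
    [0.0675,-0.008,-0.12],
    [0.0675,-0.008,-0.135],
    [0.0675,-0.008,-0.143],
    [0.0675,-0.008,-0.143],
    [0.0675,-0.008,-0.143]
  ],
  "hand": [-0.2,-0.2,-0.2,-0.2,-0.2,-0.2,-0.2,-0.2,-0.2,-0.2,-0.2]
}}

```text
t: 17.02
position: [0.5336, -0.2281, 0.0286]
eef_rot: [[-0.997, 0.083, 0.001], [0.083, 0.997, -0.0], [-0.001, -0.0, -1.0]]
force: [1.1, 0.3, -1.0]
width: 0.0553
gripper_force: 6.6
```

Run:
```python
from h import *
s=readout.get_obs();print(s["position"].round(4),s["eef_rot"][:,1].round(3),s["force"].round(1))
im=imaging.read_camera("top");cv2.imwrite("pics/top8.png",im)
m=cv2.inRange(cv2.cvtColor(im,cv2.COLOR_BGR2HSV),(14,100,60),(32,255,255))
k,_,st,ce=cv2.connectedComponentsWithStats(m)
for a,b in zip(st[1:],ce[1:]):
    if a[4]>20 and np.hypot(*(b-[318,192]))<15: print(a,b.round(1))
# intensity profile across (columns) on row through the bush: pads dark
g=cv2.cvtColor(im,cv2.COLOR_BGR2GRAY)
for r in(190,192,194): print(r,g[r,302:338].tolist())
t=imaging.camera_info("top");P=np.array([.628,-.2346]);Y=s["eef_rot"][:2,1]
print([proj(t,np.r_[P+Y*d,.047])[0].round(1).tolist() for d in(.027,.018,-.018,-.027)])
```

```text
[ 0.5336 -0.2281  0.0286] [ 0.083  0.997 -0.   ] [ 1.1  0.3 -1. ]
[312 187  13  11 102] [317.9 192.3]
190 [105, 95, 96, 98, 98, 95, 97, 81, 27, 49, 52, 70, 122, 124, 134, 130, 129, 126, 123, 119, 117, 116, 110, 99, 76, 44, 123, 137, 83, 87, 91, 89, 85, 83, 83, 83]
192 [92, 92, 92, 98, 99, 98, 108, 93, 19, 36, 62, 105, 154, 168, 174, 172, 170, 167, 164, 160, 160, 162, 137, 91, 56, 0, 90, 118, 94, 100, 104, 102, 95, 89, 93, 94]
194 [101, 102, 102, 94, 87, 94, 100, 84, 45, 22, 42, 91, 149, 132, 132, 132, 134, 137, 138, 143, 146, 156, 137, 62, 15, 25, 75, 97, 98, 94, 90, 93, 95, 94, 88, 82]
[[309.8, 191.9], [312.6, 192.1], [323.6, 193.0], [326.4, 193.2]]
```

Call:
{"method": "servo_tool", "body": {
  "rot": [
    [0,0,0],
    [0,0,0],
    [0,0,0],
    [0,0,0],
    [0,0,0],
    [0,0,0],
    [0,0,0],
    [0,0,0],
    [0,0,0],
    [0,0,0]
  ],
  "offset": [
    [0,0.0013,-0.0005],
    [0,0.0013,-0.0005],
    [0,0.0013,-0.0005],
    [0,0.0013,-0.0005],
    [0,0.0013,-0.0005],
    [0,0.0013,-0.0005],
    [0,0.0013,-0.0005],
    [0,0.0013,-0.0005],
    [0,0.0013,-0.0005],
    [0,0.0013,-0.0005]
  ],
  "hand": [-0.2,-0.18,-0.15,-0.1,-0.05,0,0.1,0.3,0.3,0.3],
  "force": 40
}}

```text
t: 18.32
position: [0.533, -0.2265, 0.0274]
eef_rot: [[-0.997, 0.083, -0.0], [0.083, 0.997, 0.0], [0.0, 0.0, -1.0]]
force: [-0.6, 0.6, -0.8]
width: 0.0476
gripper_force: 40.0
```

Call:
{"method": "servo_tool", "body": {
  "rot": [
    [0,0,0],
    [0,0,0],
    [0,0,0],
    [0,0,0],
    [0,0,0],
    [0,0,0],
    [0,0,0],
    [0,0,0],
    [0,0,0],
    [0,0,0],
    [0,0,0],
    [0,0,0]
  ],
  "offset": [
    [0,0,0.005],
    [0,0,0.015],
    [0,0,0.03],
    [0,0,0.05],
    [0,0,0.07],
    [0,0,0.09],
    [0,0,0.105],
    [0,0,0.115],
    [0,0,0.12],
    [0,0,0.12],
    [0,0,0.12],
    [0,0,0.12]
  ],
  "hand": [0.3,0.3,0.3,0.3,0.3,0.3,0.3,0.3,0.3,0.3,0.3,0.3]
}}

```text
t: 19.82
position: [0.5326, -0.2264, 0.1467]
eef_rot: [[-0.997, 0.083, -0.001], [0.083, 0.997, 0.0], [0.001, 0.0, -1.0]]
force: [1.0, -0.0, -2.7]
width: 0.0476
gripper_force: 40.0
```

Run:
```python
from h import *
s=readout.get_obs();print(s["position"].round(4),s["width"],s["gripper_force"],s["force"].round(1))
c={}
for n in("top","scene"):
    im=imaging.read_camera(n);cv2.imwrite(f"pics/{n}9.png",im)
    m=cv2.inRange(cv2.cvtColor(im,cv2.COLOR_BGR2HSV),(14,100,60),(32,255,255))
    k,_,st,ce=cv2.connectedComponentsWithStats(m)
    for nm,P in(("held",[.628,-.2346,.157]),("old",[.628,-.2346,.037]),("stack",[.664,.029,.04])):
        q=proj(imaging.camera_info(n),P)[0]
        for a,b in zip(st[1:],ce[1:]):
            if a[4]>20 and np.hypot(*(b-q))<15: print(n,nm,q.round(1),a,b.round(1));c[n,nm]=b
print(tri("top",c["top","held"],"scene",c["scene","held"]))
```

```text
[ 0.5326 -0.2264  0.1467] 0.047603085574962144 39.99481022357941 [ 1.  -0.  -2.7]
top held [322.5 189.4] [317 183  14  13 118] [322.8 189.1]
top old [317.7 192.8] [317 183  14  13 118] [322.8 189.1]
top stack [237.1 182. ] [232 174  13  17 175] [237.9 181.6]
scene held [232.5 112. ] [227 102  14  20 145] [232.2 110.1]
scene stack [245.8 225.3] [232 214  27  29 490] [244.7 228.5]
(array([ 0.62850586, -0.23483534,  0.16266431]), np.float64(4.827040766010797e-05))
```

```bash
python3 -c "
from rig import ticket
print(ticket.close_job())"
```

```text
the job is handed in; nothing more can be done
None
```

The plain bush is laid on the two tray bushes, and the flanged bush is held still in the tongs about 12 cm above its V-block. The job was handed in after about 20 s of robot time. I confirmed the final lift and the undisturbed stack from camera measurements only, because all 10 picture views were already used.

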